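# Draw-latch the steel plate into its clamping fixture

### The job

Clamp the rust-brown steel plate for drilling: on the fixture that holds the plate, swing the latch's wire loop over so that its cross-bar drops behind the keeper hook, then press the red lever down over centre, away from the keeper, until it is fully home and the sliding jaw is drawn in. The second, empty fixture looks the same: leave its latch alone, and do not knock the plate out of its seat.

Things in the scene. Friction and masses are not known exactly. Their poses are not given: they have to be found in the camera images.
- fixture: Grey fixture that holds the plate, bolted down; base 110 (x) x 185 (y) x 12 mm, jaws 90 mm wide. Origin on the bench. Its x axis is level, across the latch; y level, from lever to keeper, within 0.3 rad of world y; z up. The lever's pivot (axis along x) is at y = -15, z = 60 mm. The open sliding jaw's keeper face is at y = 77 mm; closing the latch draws the jaw about 5 mm to -y against a 10 N spring.
- keeper (a point): Middle of the brass keeper's far upright face (away from the lever), at the axis height of a hooked bar, 60 mm up. Axes as the fixture's. The keeper is a wall 20 mm wide (x), 8 thick (y), its top 11 mm above this point, with a 3 mm lip at the top overhanging to +y. Behind it (+y) a ledge 24 mm wide, its top 5 mm below this point, runs 36 mm on and carries the bar. Jaw top: 27 mm below.
- loop_bar (a point): Centre of the loop's cross-bar: 10 mm thick, 52 mm long along x, its ends black caps 14 mm across, to be pinched from above. Two arms (44 mm over) lead to the loop's pivot, 126 mm from the bar, 35 mm up the lever from its pivot. The free 90 g loop starts folded back past upright, bar about 210 mm up. Swung over with the lever left as it stands, it lands 10 to 25 mm behind the keeper's face.
- lever (a joint): Lever, rad: 0 = upright, growing as its top goes down away from the keeper (to -y). Starts at 0.02 to 0.28; dead centre 1.57 (level); home on its stop at 1.75. 102 mm long from its pivot, the outer 50 mm a red grip 28 mm wide and 12 mm thick, centred on the line through the pivot. Friction (3 N at the grip) holds it. Press its keeper-side face, which becomes its top, 85 mm from the pivot: up to 15 N.
- plate_mid (a point): Centre of the loose rust-brown steel plate, 130 x 40 x 10 mm, long side along the fixture's x, lying flat on its 12 mm base between the jaws, below the latch. It tells which fixture is meant, and stays there.
- spare_lever_grip (a point): Centre of the red lever grip, 85 mm from its pivot, on the second, empty fixture of the same make (0.3 to 0.4 m away, lever nearly upright, loop folded back, as well). Leave it alone.
Things that resemble listed ones, but are neither listed nor needed, are in the scene too. Leave any green or purple look-alike of the fixture alone.

How it is judged:
By the outcome, as a careful person would: the job done as asked, in the order asked, and still so for the second after the job is handed in, with the robot touching nothing.
It also fails if it takes over 48 s, if anything falls off the work surface, if the arm or the gripper's body presses on something with over 40 N, if the wrist force passes 120 N, or if a joint passes its speed limit or range.

### The arm

A 6-joint arm with a two-finger parallel gripper is mounted at the origin on the work surface. World frame = base frame: x ahead of the robot, y to its left, z up, the work surface at z = 0. Lengths are in m, angles in degrees, forces in N, time in s.
With the tool pointing down it reaches from about 0.375 to 0.9 m from the base axis. Payload 3.1 kg.
Tool frame: the origin (TCP) lies on the centre line of the jaws, within the pads' length; the fingertips stand 22 mm ahead of it and the grasp point (between the pads) lies 3 mm ahead of it; y points along the fingers, z is the direction in which the jaws open and shut, and the axes are right-handed (so a half turn about y gives the same grasp; the last joint's range is limited). The gripper opens to 87 mm and grips with 3 to 60 N. Pads are 19 mm wide; open, the fingers measure 117 mm over their backs; the gripper's body (75 mm by 190 mm) begins 51 mm behind the grasp point.
Start: joints at [61.965, 30.224, 82.088, -0, 67.689, -10.227], TCP at [0.191, 0.595, 0.212] pointing down, gripper open.
Joint ranges: [-176.69, 176.69], [-43.24, 126.21], [12.49, 139.97], [-82, 262], [0, 151.66], [-163.58, 163.58]. Speed limits (degrees/s): [159.86, 159.86, 180, 180, 180, 180].

### API

Orientations are given as a 3x3 rotation matrix whose columns are the frame's x, y, z axes.
In Python, from rig import bot gives the robot as it stands.
- The arm moves only by the tool jog_arm, never from a script. Its argument "motion" is one flat list of numbers, 6 for each row, row after row: the shift along the tool's x, y, z in mm, then the turn, a rotation vector about the tool's x, y, z in degrees. A call has 1 to 20 rows; each row is the pose to reach, as a shift and turn from the pose commanded when the call began, along the tool's axes at that moment; what a row does not reach only later rows make up. A row lasts 1/8 s, in which the tool goes at most 62.5 mm and 10.7 degrees, less where a joint would pass 70% of its speed; a pose out of reach is approached as far as the arm can. A call with a gripper value outside its range is refused whole. "gripper" is the opening, from 0 (shut) to 1 (fully open), set as the call begins (left out, the last holds). The fingers move at their own pace and stop on an object; the grip force is fixed at half the most. Time passes only in rows, so rows that repeat a pose let the fingers close. It gives the time, the measured TCP pose, the force and the opening at its end, in the units of the state.
- bot.read_state(): the state, without advancing time (a new reading comes with each control period).
- bot.capture(name): name is "side" or "top" or "wrist"; returns (picture, depth): 420x560x3 uint8, red, green, blue; 420x560 float32, m along the optical axis (not along the pixel's ray), 0 where there is no reading.
- bot.get_calibration(name): a dict with "mtx" (3x3 intrinsics, pixels), "pose" (4x4, takes a point from camera to world coordinates); the wrist camera has in their place "hand_eye" (4x4, takes a point from camera to tool coordinates, whose origin is the TCP and whose axes are the tool frame's). Camera axes: x right, y up, looking along -z (the intrinsics and any distortion apply to the point x, -y, -z); pixel columns grow to the right and rows downward; lengths in m; the calibration is good to about 2 mm. A picture is of the moment at which its call begins: read the wrist's pose just before it. get_calibration takes no time and is no camera call.
- bot.hand_in(): hands the job in, once; it reports no verdict.
The state is a dict: "time_s": time; "joint_positions": joint angles; "qvel": joint speeds; "tau": joint torques, N m; "position": TCP position; "tcp_rot": TCP orientation; "force": force on the tool from outside, world axes, zero at the start; "moment": the same for the moment, N m; "opening": opening from 0.0 (shut) to 1.0 (fully open).
Only numpy, scipy, OpenCV 4.12 (cv2) and the standard library are available. Lean on these libraries where they do the work, as an engineer would, in place of code of your own. Each camera call takes 0.05 s, during which the arm holds its last target.

## Working session

There is one attempt and no reset: what is moved stays moved. The work goes in short steps, Python scripts to look and compute and a tool call to move; the robot and the scene stay as the last step left them, time stands still between calls to the robot, and variables do not carry over. Pictures are saved under pics/ and viewed, and the job is handed in when it is done.

Besides the shell and the picture viewer there is one more tool, called after "Call:" as name(argument=value, ...), one argument or row to a line, values as JSON. jog_arm: Moves the arm, as the interface text tells. Its arguments: {"type":"object","properties":{"motion":{"type":"array","items":{"type":"number"}},"gripper":{"type":"number"}},"required":["motion"]}

```bash
mkdir -p pics && ls
python3 - <<'E'
from rig import bot
import cv2,numpy as np,pickle
s=bot.read_state()
for k,v in s.items(): print(k,np.round(v,3).tolist())
d={}
for n in ["side","top","wrist"]:
    im,dep=bot.capture(n); c=bot.get_calibration(n); d[n]=(im,dep,c)
    cv2.imwrite(f"pics/{n}0.png",im[:,:,::-1]); print(n,{k:np.round(v,3).tolist() for k,v in c.items()}, (dep>0).mean())
d['state']=s
pickle.dump(d,open("d0.pkl","wb"))
E
```

```text
pics
time_s 0.0
joint_positions [61.965, 30.28, 82.158, -0.0, 67.686, -10.227]
qvel [0.032, -0.039, -0.076, 0.025, 0.047, -0.017]
tau [0.001, -44.004, -17.66, 0.063, 0.058, -0.0]
position [0.191, 0.594, 0.211]
tcp_rot [[0.952, -0.001, 0.306], [-0.306, -0.002, 0.952], [-0.0, -1.0, -0.002]]
force [0.199, -0.489, 0.207]
moment [0.016, 0.02, 0.058]
opening 1.005
side {'mtx': [[388.108, 0.0, 271.053], [0.0, 388.108, 214.117], [0.0, 0.0, 1.0]], 'pose': [[0.967, 0.199, -0.156, 0.387], [-0.253, 0.735, -0.629, -0.489], [-0.011, 0.648, 0.762, 0.757], [0.0, 0.0, 0.0, 1.0]]} 0.9958928571428571
top {'mtx': [[489.831, 0.0, 280.287], [0.0, 489.831, 207.893], [0.0, 0.0, 1.0]], 'pose': [[-0.015, 0.997, -0.07, 0.43], [-1.0, -0.017, -0.022, 0.01], [-0.024, 0.07, 0.997, 1.202], [0.0, 0.0, 0.0, 1.0]]} 0.9958545918367347
wrist {'mtx': [[322.754, 0.0, 276.039], [0.0, 322.754, 210.731], [0.0, 0.0, 1.0]], 'hand_eye': [[0.001, -0.969, -0.245, -0.067], [0.0, 0.245, -0.969, -0.174], [1.0, 0.001, 0.001, 0.001], [0.0, 0.0, 0.0, 1.0]]} 0.9716071428571429
```

View pics/side0.png

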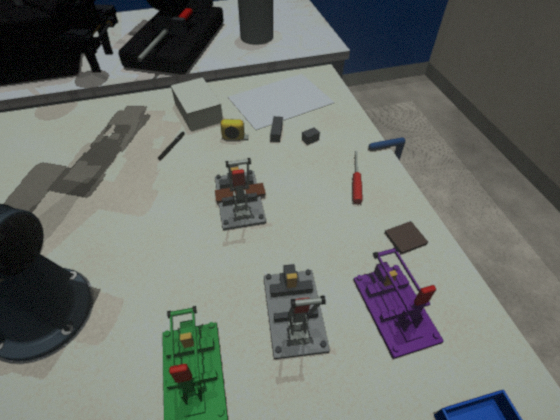

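View pics/top0.png

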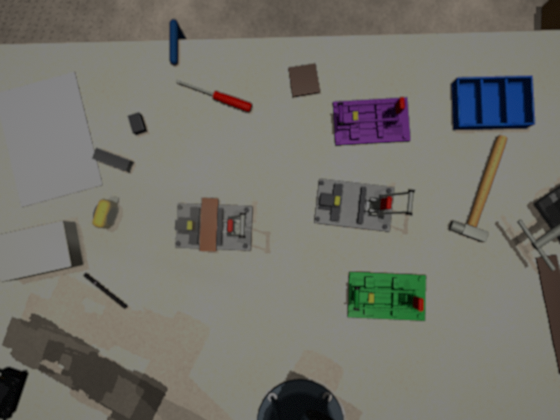

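View pics/wrist0.png

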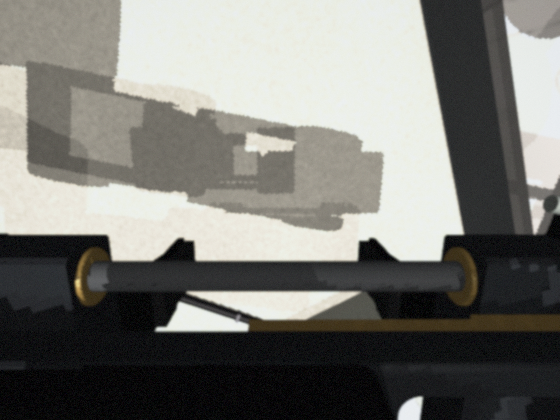

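Candidates: the grey fixture with the rust-brown plate is at top (213,227) and side (240,200). The look-alikes are the empty grey at top (355,205), green (387,296) and purple (371,121). I choose the grey one carrying the plate, and check it in a close crop.

```bash
cat > h.py <<'E'
import numpy as np,cv2,pickle
from scipy.spatial.transform import Rotation as R
def pts(dep,c,pose=None):
    K=c['mtx']; P=c['pose'] if pose is None else pose
    v,u=np.mgrid[:dep.shape[0],:dep.shape[1]]
    x=(u-K[0,2])/K[0,0]*dep; y=-(v-K[1,2])/K[1,1]*dep
    p=np.stack([x,y,-dep],-1)
    return p@P[:3,:3].T+P[:3,3]
def ray(c,u,v,pose=None):
    K=c['mtx']; P=c['pose'] if pose is None else pose
    d=P[:3,:3]@np.array([(u-K[0,2])/K[0,0],-(v-K[1,2])/K[1,1],-1]); return P[:3,3],d
def onz(c,u,v,z,pose=None):
    o,d=ray(c,u,v,pose); return o+d*(z-o[2])/d[2]
def proj(c,p,pose=None):
    P=c['pose'] if pose is None else pose; K=c['mtx']
    q=(np.asarray(p)-P[:3,3])@P[:3,:3]; return K[0,2]+K[0,0]*q[...,0]/-q[...,2],K[1,2]-K[1,1]*q[...,1]/-q[...,2]
def tri(a,b):
    (o1,d1),(o2,d2)=a,b; A=np.stack([d1,-d2],1); t=np.linalg.lstsq(A,o2-o1,rcond=None)[0]
    p,q=o1+d1*t[0],o2+d2*t[1]; return (p+q)/2,np.linalg.norm(p-q)
E
python3 - <<'E'
from h import *
d=pickle.load(open("d0.pkl","rb"))
def crop(n,x,y,w,h,s,o):
    im=d[n][0][y:y+h,x:x+w,::-1]; im=cv2.resize(im,None,fx=s,fy=s,interpolation=cv2.INTER_CUBIC); cv2.imwrite(o,np.clip(im*1.5,0,255))
crop("top",165,185,115,80,6,"pics/ctop.png"); crop("side",200,145,80,90,6,"pics/cside.png")
E
```

```text
[ WARN:0@0.409] global loadsave.cpp:1063 imwrite_ Unsupported depth image for selected encoder is fallbacked to CV_8U.
```

View pics/ctop.png

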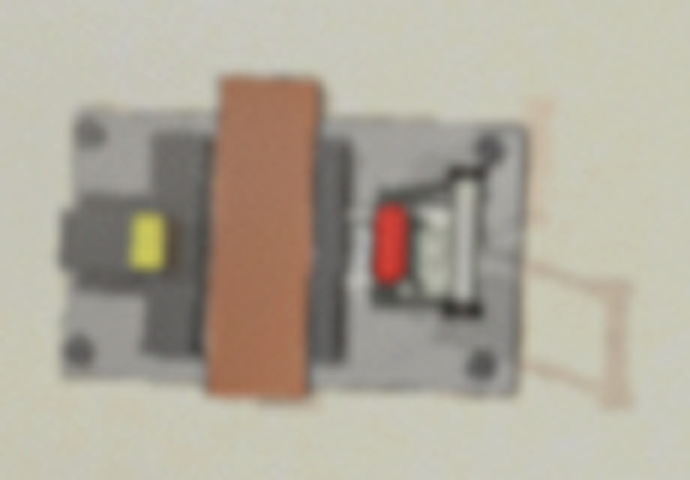

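View pics/cside.png

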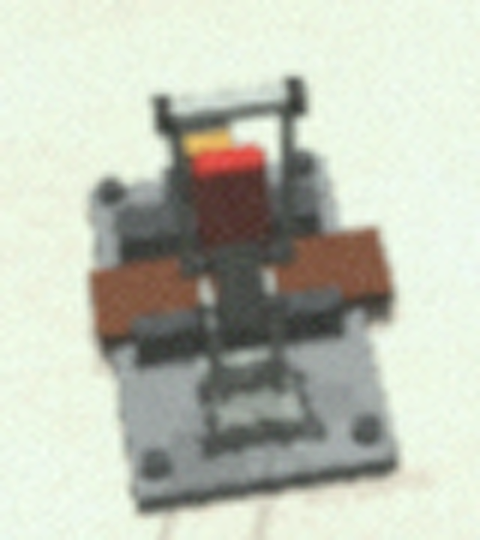

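Run:
```python
from h import *
d=pickle.load(open("d0.pkl","rb"))
T=d['top'][2];S=d['side'][2]
t=lambda x,y:(165+(x+.5)/6-.5,185+(y+.5)/6-.5); s=lambda x,y:(200+(x+.5)/6-.5,145+(y+.5)/6-.5)
C=[onz(T,*t(*p),.012) for p in [(76,108),(526,126),(516,395),(63,377)]]
C=np.array(C); print("base corners",C.round(4)); print("edges",[np.linalg.norm(C[i]-C[(i+1)%4]).round(4) for i in range(4)])
ctr=C.mean(0); ey=(C[0]-C[1]+C[3]-C[2]); ex=(C[0]-C[3]+C[1]-C[2])
print("ctr",ctr.round(4),"ang y from world y (ccw)",np.degrees(np.arctan2(-ey[0],ey[1])),"from ex",np.degrees(np.arctan2(ex[1],ex[0])))
# side base corners
Cs=np.array([onz(S,*s(*p),.012) for p in [(92,183),(325,155),(395,462),(140,500)]]);print("side corners",Cs.round(4),Cs.mean(0).round(4))
for n,a,b in [("capL",(463,170),(163,110)),("capR",(464,310),(293,95)),("mid",(464,240),(228,102)),("griptop",(391,243),(228,158)),("keeper top mid?",(148,241),(208,135))]:
    p,e=tri(ray(T,*t(*a)),ray(S,*s(*b))); print(n,p.round(4),"miss",round(e,4))
# colour/depth
for n in("top","side"):
    im,dep,c=d[n]; hsv=cv2.cvtColor(im,cv2.COLOR_RGB2HSV).astype(int); P=pts(dep,c)
    H,Sa,V=hsv[...,0],hsv[...,1],hsv[...,2]
    reg=(np.linalg.norm(P[...,:2]-ctr[:2],axis=-1)<.2)
    for nm,m in [("red",((H<4)|(H>175))&(Sa>170)&(V>60)),("yel",(H>14)&(H<35)&(Sa>120)&(V>60)),("plate",(H>4)&(H<12)&(Sa>100))]:
        m=m&reg&(dep>0)
        if m.sum()>3:
            q=P[m]; v,u=np.nonzero(m); print(n,nm,m.sum(),"px",u.mean().round(1),v.mean().round(1),"med",np.median(q,0).round(4),"z",np.percentile(q[:,2],[5,95]).round(3))
```

```text
base corners [[0.5315 0.2889 0.012 ]
 [0.521  0.1049 0.012 ]
 [0.412  0.1101 0.012 ]
 [0.422  0.2942 0.012 ]]
edges [np.float64(0.1843), np.float64(0.1091), np.float64(0.1844), np.float64(0.1096)]
ctr [0.4716 0.1995 0.012 ] ang y from world y (ccw) -3.1938110218961295 from ex -2.788661936373405
side corners [[0.4259 0.3032 0.012 ]
 [0.5336 0.2932 0.012 ]
 [0.5201 0.1061 0.012 ]
 [0.4147 0.1139 0.012 ]] [0.4736 0.2041 0.012 ]
capL [0.4675 0.1104 0.2212] miss 0.0462
capR [0.4658 0.1054 0.225 ] miss 0.0449
mid [0.4669 0.1095 0.2198] miss 0.0005
griptop [0.4687 0.141  0.1645] miss 0.0001
keeper top mid? [0.4743 0.2447 0.0821] miss 0.0007
top red 43 px 229.6 225.3 med [0.4689 0.1415 0.1602] z [0.157 0.162]
top yel 29 px 189.5 224.9 med [0.4739 0.2469 0.0705] z [0.068 0.073]
top plate 779 px 208.4 224.8 med [0.4749 0.2112 0.0212] z [0.018 0.025]
side red 12 px 237.2 171.2 med [0.4696 0.1421 0.1626] z [0.161 0.164]
side yel 16 px 233.6 168.6 med [0.4729 0.249  0.0725] z [0.071 0.074]
side plate 273 px 239.3 189.0 med [0.4717 0.2118 0.0245] z [0.022 0.151]
```

```bash
cat >> h.py <<'E'
TH=-2.8
def Rdes(th=TH):
    a=np.radians(th); ex=np.array([np.cos(a),np.sin(a),0]); y=np.array([0,0,-1.]); return np.stack([np.cross(y,ex),y,ex],1)
def delta(Rc,pc,pt,Rt=None):
    Rt=Rdes() if Rt is None else Rt
    return (Rc.T@(np.array(pt)-pc)*1000).round(1).tolist(), np.degrees(R.from_matrix(Rc.T@Rt).as_rotvec()).round(2).tolist()
E
python3 - <<'E'
from h import *
d=pickle.load(open("d0.pkl","rb")); s=d['state']; T=d['top'][2];S=d['side'][2]
t=lambda x,y:(165+(x+.5)/6-.5,185+(y+.5)/6-.5); q=lambda x,y:(200+(x+.5)/6-.5,145+(y+.5)/6-.5)
for a,b in [((463,170),(293,95)),((464,310),(163,110))]:
    p,e=tri(ray(T,*t(*a)),ray(S,*q(*b))); print(p.round(4),e.round(4))
print(delta(np.array(s['tcp_rot']),np.array([.191,.595,.212]),[.467,.110,.30]))
# depth points near bar
for n in("top","side"):
    im,dep,c=d[n];P=pts(dep,c); m=(P[...,2]>.19)&(P[...,2]<.24)&(abs(P[...,0]-.467)<.04)&(abs(P[...,1]-.11)<.03)
    print(n,m.sum(),np.median(P[m],0).round(4),P[m].min(0).round(3),P[m].max(0).round(3))
E
```

```text
[0.4901 0.11   0.2172] 0.0014
[0.444  0.1095 0.2215] 0.0005
([411.1, -87.4, -377.5], [0.12, 74.99, 0.06])
top 148 [0.4684 0.1095 0.2165] [0.442 0.102 0.192] [0.493 0.12  0.224]
side 160 [0.4683 0.1083 0.2181] [0.442 0.101 0.191] [0.494 0.122 0.223]
```

Bar is at (0.468, 0.110), top ≈ 0.217, span 52 mm, matching the description. Moving above it.

Call:
jog_arm(
  motion=[0,-60,0,0,0,0,40,-88,-38,0,9,0,90,-88,-82,0,18,0,140,-88,-128,0,27,0,190,-88,-174,0,37,0,235,-88,-215,0,46,0,280,-88,-256,0,55,0,325,-88,-297,0,65,0,370,-88,-338,0,75,0,412,-88,-377,0,75,0,412,-88,-377,0,75,0],
)

```text
time_s: 1.52
position: [0.4702, 0.1065, 0.3001]
tcp_rot: [[-0.055, 0.001, 0.998], [-0.998, -0.001, -0.055], [0.001, -1.0, 0.001]]
force: [-1.2, 1.5, 0.2]
opening: 0.996
```

```bash
cat > look.py <<'E'
import sys
from rig import bot
from h import *
k=sys.argv[1]; ns=sys.argv[2].split(',')
d={}
s=bot.read_state(); d['state']=s
for n in ns:
    s=bot.read_state(); im,dep=bot.capture(n); c=dict(bot.get_calibration(n))
    if n=='wrist':
        P=np.eye(4);P[:3,:3]=s['tcp_rot'];P[:3,3]=s['position']; c['pose']=P@c['hand_eye']
    d[n]=(im,dep,c); cv2.imwrite(f"pics/{n}{k}.png",np.clip(im[:,:,::-1]*1.3,0,255).astype('uint8'))
pickle.dump(d,open(f"d{k}.pkl","wb"))
print(s['time_s'],np.round(s['position'],4),np.round(s['tcp_rot'],3).tolist(),np.round(s['force'],1),round(s['opening'],3))
E
python3 look.py 1 wrist,side
```

```text
1.575 [0.4689 0.1081 0.2999] [[-0.053, -0.001, 0.999], [-0.999, 0.0, -0.053], [0.0, -1.0, -0.001]] [-0.1  0.2 -1. ] 0.996
```

View pics/wrist1.png

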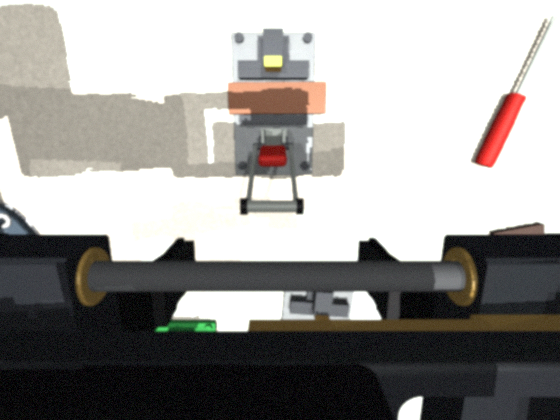

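The wrist view shows the fixture centred at (273,100), keeper at (273,61), grip at (273,155) and bar caps at (244,207) and (299,205). The fingers straddle the bar. Next I measure these points.

Run:
```python
from h import *
d=pickle.load(open("d1.pkl","rb"))
im,dep,c=d['wrist'];P=pts(dep,c)
hsv=cv2.cvtColor(im,cv2.COLOR_RGB2HSV).astype(int);H,Sa,V=hsv[...,0],hsv[...,1],hsv[...,2]
reg=np.zeros(dep.shape,bool);reg[20:225,215:350]=1;reg&=dep>0
for nm,m in [("red",((H<4)|(H>175))&(Sa>170)&(V>60)),("yel",(H>14)&(H<35)&(Sa>120)&(V>60)),("plate",(H>4)&(H<12)&(Sa>100)),("bar",(P[...,2]>.195)&(P[...,2]<.235))]:
    m=m&reg; q=P[m]; print(nm,m.sum(),np.median(q,0).round(4),np.percentile(q,5,0).round(4),np.percentile(q,95,0).round(4),"max",q.max(0).round(4))
for z,pp in [(.012,[(232,33),(314,33),(233,175),(312,175)]),(.212,[(241,207),(303,205.5)]),(.071,[(263,60),(283,60)])]:
    for p in pp: print(z,p,onz(c,*p,z).round(4))
im,dep,c=d['side'];P=pts(dep,c)
m=(P[...,2]>.195)&(P[...,2]<.225)&(abs(P[...,0]-.467)<.05)&(abs(P[...,1]-.11)<.015); q=P[m]; print('side',m.sum(), q.min(0) if m.sum() else '')
print(delta(np.array(d['state']['tcp_rot']),np.array(d['state']['position']),[.468,.1095,.216]))
```

```text
red 469 [0.469  0.1487 0.1607] [0.458  0.1409 0.1294] [0.4801 0.1553 0.1629] max [0.4815 0.1567 0.1644]
yel 64 [0.4748 0.2445 0.0569] [0.4673 0.2441 0.0429] [0.4819 0.2448 0.0701] max [0.4821 0.245  0.0732]
plate 2810 [0.4768 0.2137 0.0234] [0.4209 0.1963 0.022 ] [0.5335 0.2306 0.0249] max [0.5405 0.2346 0.2192]
bar 965 [0.4674 0.1144 0.2189] [0.4436 0.1083 0.2017] [0.491  0.1207 0.2217] max [0.4935 0.1241 0.223 ]
0.012 (232, 33) [0.4243 0.297  0.012 ]
0.012 (314, 33) [0.5304 0.2911 0.012 ]
0.012 (233, 175) [0.4091 0.113  0.012 ]
0.012 (312, 175) [0.5224 0.1066 0.012 ]
0.212 (241, 207) [0.4414 0.1122 0.212 ]
0.212 (303, 205.5) [0.4931 0.1105 0.212 ]
0.071 (263, 60) [0.4637 0.2512 0.071 ]
0.071 (283, 60) [0.4867 0.2499 0.071 ]
side 150 [0.44194079 0.10222836 0.19536233]
([-3.0, 84.0, -2.5], [-0.05, -0.38, 0.05])
```

Call:
jog_arm(
  motion=[-1,30,0,0,0,0,-1,60,0,0,0,0,-1,75,0,0,0,0,-1,83,0,0,0,0,-1,83,0,0,0,0],
)

```text
time_s: 2.25
position: [0.4674, 0.1122, 0.2171]
tcp_rot: [[-0.047, -0.001, 0.999], [-0.999, 0.0, -0.047], [-0.0, -1.0, -0.001]]
force: [0.8, -0.1, -0.4]
opening: 0.997
```

```bash
python3 look.py 2 wrist,side
python3 - <<'E'
import cv2
im=cv2.imread('pics/side2.png')[90:240,170:310]; cv2.imwrite('pics/side2c.png',cv2.resize(im,None,fx=4,fy=4))
E
```

```text
2.3 [0.468  0.1119 0.2176] [[-0.048, 0.0, 0.999], [-0.999, 0.0, -0.048], [-0.0, -1.0, 0.0]] [-0.  -0.3 -0.1] 1.003
```

View pics/wrist2.png

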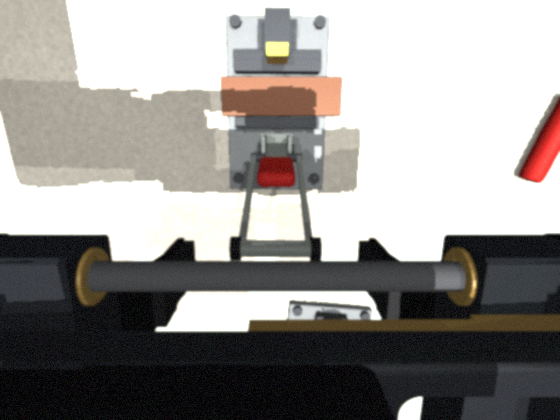

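View pics/side2c.png

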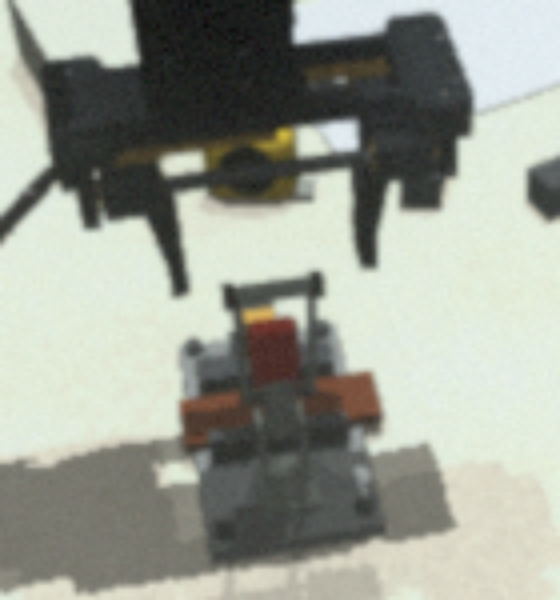

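Run:
```python
from h import *
d=pickle.load(open("d2.pkl","rb")); S=d['side'][2]; W=d['wrist'][2]
s=d['state']
f=lambda p:[round(float((a-o)*4),0) for a,o in zip(proj(S,np.array(p)),(170,90))]
p=np.array(s['position']);Rr=np.array(s['tcp_rot'])
for sg in(-1,1):
    print("tip",f(p+Rr@[0,.022,sg*.0435]), "wrist px",proj(W,p+Rr@[0,.022,sg*.0435]))
print("bar",f([.468,.111,.213]),proj(W,np.array([.468,.111,.213])))
im,dep,c=d['side'];P=pts(dep,c)
for (u,v) in [(180,285),(370,260),(180,270),(370,245),(275,291),(232,297),(315,283)]:
    print(u,v,P[90+v//4,170+u//4].round(4))
im,dep,c=d['wrist'];P=pts(dep,c)
for u,v in [(238,250),(314,250),(276,247),(235,240),(180,260),(372,260),(277,180),(277,48)]: print('w',u,v,P[v,u].round(4))
```

```text
tip [192.0, 330.0] wrist px (np.float64(207.97748903940743), np.float64(237.50517185270223))
tip [355.0, 306.0] wrist px (np.float64(343.95405012381013), np.float64(237.33866552843497))
bar [273.0, 294.0] (np.float64(277.1683771758681), np.float64(249.2146015361484))
180 285 [0.421  0.1042 0.2368]
370 260 [0.5159 0.0977 0.2361]
180 270 [0.4222 0.104  0.2472]
370 245 [0.5163 0.0979 0.2463]
275 291 [0.4673 0.1086 0.2193]
232 297 [0.4466 0.1103 0.2173]
315 283 [0.4885 0.1094 0.2191]
w 238 250 [0.4461 0.1146 0.2208]
w 314 250 [0.4886 0.1129 0.2219]
w 276 247 [0.4675 0.1147 0.2192]
w 235 240 [0.4447 0.12   0.2192]
w 180 260 [0.4241 0.1236 0.254 ]
w 372 260 [0.5115 0.1194 0.254 ]
w 277 180 [0.4696 0.144  0.1619]
w 277 48 [0.4748 0.25   0.0731]
```

Side depth puts the visible fingertips at z≈0.235, not the expected 0.195. I partly close, still clear of the 52 mm bar, and look at where the tips actually are.

Call:
jog_arm(
  motion=[0,0,0,0,0,0,0,0,0,0,0,0,0,0,0,0,0,0],
  gripper=0.75,
)

```text
time_s: 2.72
position: [0.4682, 0.111, 0.2175]
tcp_rot: [[-0.049, 0.0, 0.999], [-0.999, 0.0, -0.049], [-0.0, -1.0, 0.0]]
force: [-0.6, 0.3, 0.4]
opening: 0.777
```

```bash
python3 look.py 3 wrist,side
python3 - <<'E'
import cv2
im=cv2.imread('pics/side3.png')[60:210,170:310]; cv2.imwrite('pics/side3c.png',cv2.resize(im,None,fx=4,fy=4))
E
```

```text
2.775 [0.4682 0.111  0.2174] [[-0.049, 0.0, 0.999], [-0.999, 0.0, -0.049], [-0.0, -1.0, 0.0]] [ 0.5 -0.7 -0.2] 0.771
```

View pics/side3c.png

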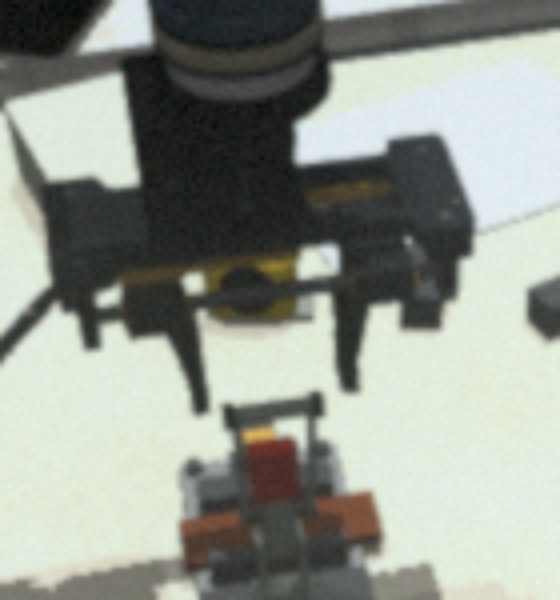

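View pics/wrist3.png

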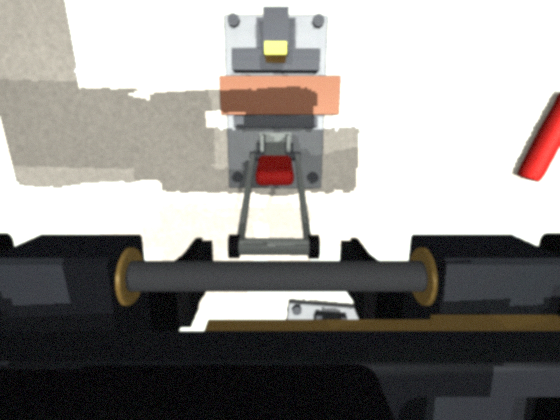

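Run:
```python
from h import *
d=pickle.load(open("d3.pkl","rb")); im,dep,S=d['side'];P=pts(dep,S)
for u,v in [(202,410),(348,390)]:
    o,dd=ray(S,170+u/4,60+v/4); 
    for Y in(.1,.111): print(u,v,(o+dd*(Y-o[1])/dd[1]).round(4))
for uu in (220,219,218,256,257,258):
    col=P[110:172,uu]; print(uu,[(110+i,*col[i].round(3)) for i in range(30,62,2)][:16] if uu in(219,257) else '')
# gripper lowest points above bar zone
m=(P[...,2]>.2)&(P[...,2]<.6)&(abs(P[...,1]-.11)<.12)&(abs(P[...,0]-.47)<.15)
for z0 in np.arange(.2,.42,.02):
    q=P[m&(P[...,2]>z0)&(P[...,2]<z0+.02)]; 
    if len(q): print(z0.round(2),len(q),q.min(0).round(3),q.max(0).round(3))
```

```text
202 410 [0.4311 0.1    0.2341]
202 410 [0.4319 0.111  0.2243]
348 390 [0.5058 0.1    0.2298]
348 390 [0.508 0.111 0.22 ]
220 
219 [(140, np.float64(0.435), np.float64(0.113), np.float64(0.279)), (142, np.float64(0.434), np.float64(0.107), np.float64(0.279)), (144, np.float64(0.433), np.float64(0.101), np.float64(0.28)), (146, np.float64(0.433), np.float64(0.101), np.float64(0.275)), (148, np.float64(0.433), np.float64(0.103), np.float64(0.268)), (150, np.float64(0.432), np.float64(0.102), np.float64(0.264)), (152, np.float64(0.431), np.float64(0.103), np.float64(0.259)), (154, np.float64(0.431), np.float64(0.104), np.float64(0.253)), (156, np.float64(0.43), np.float64(0.1), np.float64(0.251)), (158, np.float64(0.43), np.float64(0.101), np.float64(0.245)), (160, np.float64(0.429), np.float64(0.1), np.float64(0.242)), (162, np.float64(0.428), np.float64(0.102), np.float64(0.234)), (164, np.float64(0.428), np.float64(0.101), np.float64(0.23)), (166, np.float64(0.444), np.float64(0.347), np.float64(0.003)), (168, np.float64(0.443), np.float64(0.342), np.float64(-0.0)), (170, np.float64(0
[... 911 characters left out ...]
oat64(0.32), np.float64(0.001)), (168, np.float64(0.547), np.float64(0.312), np.float64(0.001)), (170, np.float64(0.545), np.float64(0.302), np.float64(0.003))]
258 
0.2 110 [0.442 0.101 0.2  ] [0.494 0.115 0.22 ]
0.22 78 [0.427 0.096 0.22 ] [0.51  0.117 0.24 ]
0.24 87 [0.425 0.095 0.24 ] [0.513 0.114 0.26 ]
0.26 139 [0.422 0.095 0.26 ] [0.517 0.123 0.28 ]
0.28 32 [0.42  0.095 0.28 ] [0.518 0.116 0.3  ]
0.3 608 [0.381 0.067 0.3  ] [0.553 0.137 0.32 ]
0.32 1062 [0.373 0.066 0.32 ] [0.561 0.13  0.34 ]
0.34 1574 [0.374 0.067 0.34 ] [0.565 0.151 0.36 ]
0.36 380 [0.418 0.085 0.36 ] [0.485 0.101 0.38 ]
0.38 364 [0.418 0.071 0.38 ] [0.484 0.149 0.4  ]
0.4 671 [0.419 0.072 0.4  ] [0.506 0.147 0.42 ]
```

Both cameras agree on the bar height, yet the rendered tips are at about z=0.230 instead of 0.195. Closing is harmless either way: it stops near 0.60 on the bar, or shuts above it. It settles which is right.

Call:
jog_arm(
  motion=[0,0,0,0,0,0,0,0,0,0,0,0,0,0,0,0,0,0,0,0,0,0,0,0,0,0,0,0,0,0],
  gripper=0.45,
)

```text
time_s: 3.45
position: [0.4681, 0.1111, 0.2173]
tcp_rot: [[-0.049, -0.0, 0.999], [-0.999, -0.0, -0.049], [0.0, -1.0, -0.0]]
force: [0.0, 0.5, -0.1]
opening: 0.454
```

```bash
python3 look.py 4 side
python3 - <<'E'
import cv2
im=cv2.imread('pics/side4.png')[60:210,170:310]; cv2.imwrite('pics/side4c.png',cv2.resize(im,None,fx=4,fy=4))
E
```

```text
3.45 [0.4681 0.1111 0.2173] [[-0.049, -0.0, 0.999], [-0.999, -0.0, -0.049], [0.0, -1.0, -0.0]] [ 0.   0.5 -0.1] 0.454
```

View pics/side4c.png

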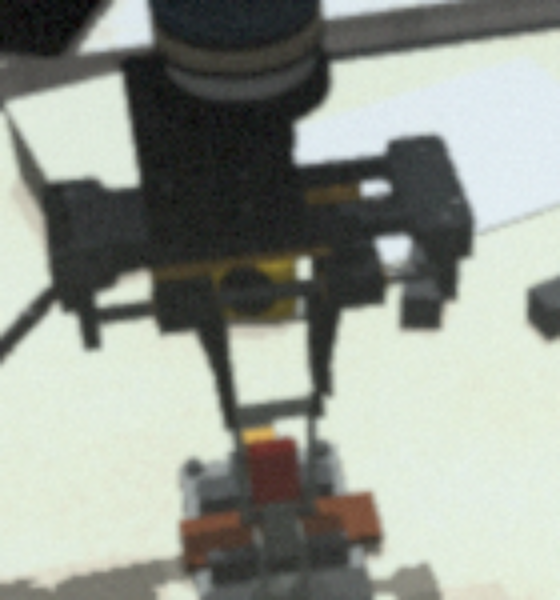

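The fingers passed 0.45 with no contact, so they really are about 35 mm shorter than the stated TCP suggests. Lateral centring is fine. I open, drop a further 34 mm and grip.

Call:
jog_arm(
  motion=[0,0,0,0,0,0,0,0,0,0,0,0,0,0,0,0,0,0,0,15,0,0,0,0,0,34,0,0,0,0,0,34,0,0,0,0],
  gripper=0.8,
)

```text
time_s: 4.25
position: [0.467, 0.1111, 0.1823]
tcp_rot: [[-0.049, -0.003, 0.999], [-0.999, -0.0, -0.049], [0.0, -1.0, -0.003]]
force: [0.3, -0.5, 0.1]
opening: 0.799
```

```bash
python3 look.py 5 side
python3 - <<'E'
import cv2
im=cv2.imread('pics/side5.png')[60:210,170:310]; cv2.imwrite('pics/side5c.png',cv2.resize(im,None,fx=4,fy=4))
E
```

```text
4.25 [0.467  0.1111 0.1823] [[-0.049, -0.003, 0.999], [-0.999, -0.0, -0.049], [0.0, -1.0, -0.003]] [ 0.3 -0.5  0.1] 0.799
```

View pics/side5c.png

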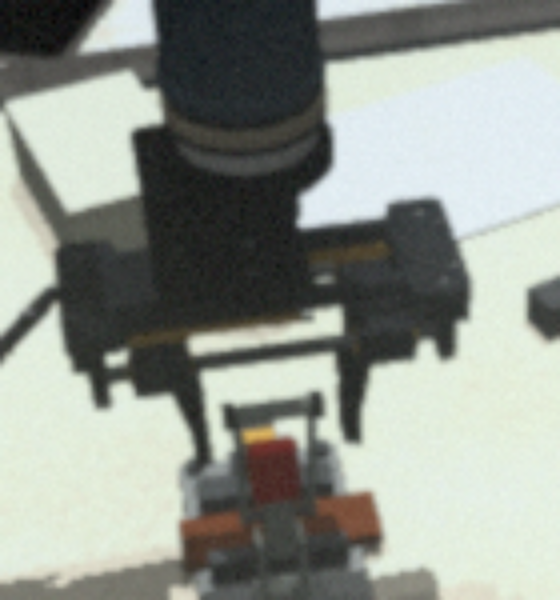

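The tips, at (203,460) and (352,440), now straddle the caps at (233,412) and (315,400). Closing.

Call:
jog_arm(
  motion=[0,0,0,0,0,0,0,0,0,0,0,0,0,0,0,0,0,0,0,0,0,0,0,0],
  gripper=0.5,
)

```text
time_s: 4.8
position: [0.467, 0.1111, 0.1837]
tcp_rot: [[-0.049, -0.002, 0.999], [-0.999, -0.0, -0.049], [0.0, -1.0, -0.002]]
force: [-4.0, -0.3, 5.3]
opening: 0.595
```

```bash
python3 look.py 6 side,wrist
python3 - <<'E'
import cv2
im=cv2.imread('pics/side6.png')[60:210,170:310]; cv2.imwrite('pics/side6c.png',cv2.resize(im,None,fx=4,fy=4))
E
```

```text
4.85 [0.467  0.1111 0.1837] [[-0.049, -0.002, 0.999], [-0.999, -0.0, -0.049], [0.0, -1.0, -0.002]] [-3.3 -0.1  5.9] 0.592
```

View pics/side6c.png

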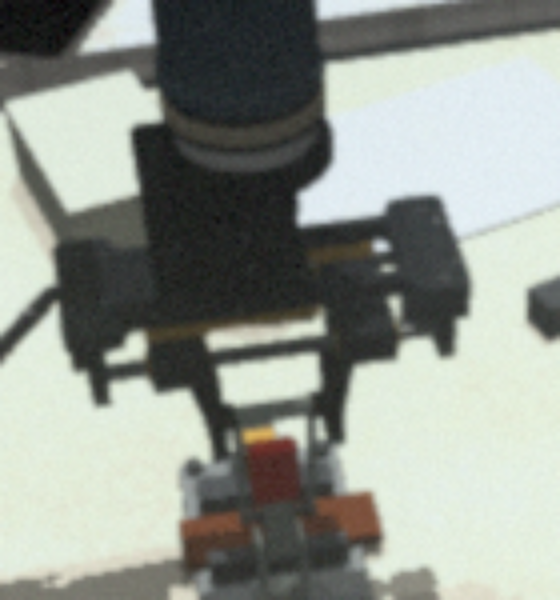

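View pics/wrist6.png

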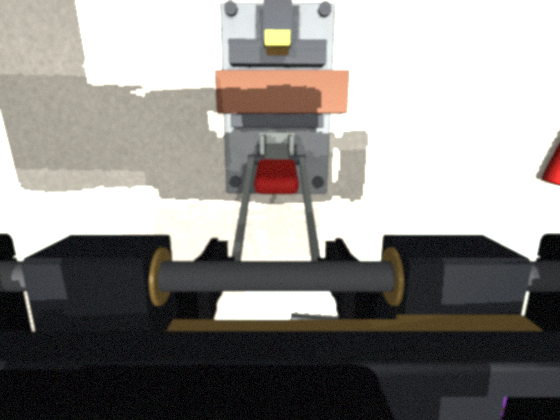

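Opening stopped at 0.595 (52 mm), so the bar is held. Working out the arc about the loop pivot (35 mm up the lever).

Run:
```python
import numpy as np
a0=-19.8; f=lambda a:(round(-126*(np.sin(np.radians(a))-np.sin(np.radians(a0)))),round(-126*(np.cos(np.radians(a))-np.cos(np.radians(a0)))))
for a in [-16,-10,-3,5,13,21,29,37,45,53,60,68,76,84,92,98,102,104,106]: print(a,f(a))
```

```text
-16 (-8, -3)
-10 (-21, -6)
-3 (-36, -7)
5 (-54, -7)
13 (-71, -4)
21 (-88, 1)
29 (-104, 8)
37 (-119, 18)
45 (-132, 29)
53 (-143, 43)
60 (-152, 56)
68 (-160, 71)
76 (-165, 88)
84 (-168, 105)
92 (-169, 123)
98 (-167, 136)
102 (-166, 145)
104 (-165, 149)
106 (-164, 153)
```

Call:
jog_arm(
  motion=[-8,-3,0,0,0,0,-21,-6,0,0,0,0,-36,-7,0,0,0,0,-54,-7,0,0,0,0,-71,-4,0,0,0,0,-88,1,0,0,0,0,-104,8,0,0,0,0,-119,18,0,0,0,0,-132,29,0,0,0,0,-132,29,0,0,0,0],
)

```text
time_s: 6.15
position: [0.4743, 0.2437, 0.1529]
tcp_rot: [[-0.048, -0.002, 0.999], [-0.999, -0.0, -0.048], [0.0, -1.0, -0.002]]
force: [-2.9, -1.7, -1.3]
opening: 0.594
```

```bash
python3 look.py 7 side,top,wrist
python3 - <<'E'
import cv2
im=cv2.imread('pics/side7.png')[60:240,170:310]; cv2.imwrite('pics/side7c.png',cv2.resize(im,None,fx=4,fy=3.3))
E
```

```text
6.25 [0.4742 0.2429 0.1538] [[-0.049, -0.001, 0.999], [-0.999, -0.0, -0.049], [0.0, -1.0, -0.001]] [-3.4 -1.9 -2.3] 0.593
```

View pics/side7c.png

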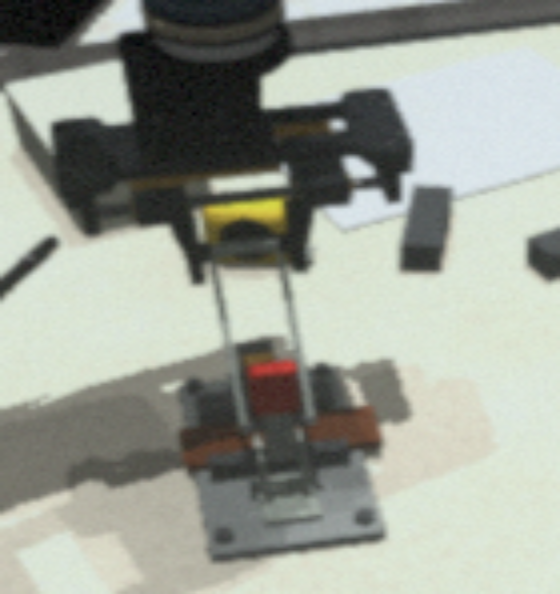

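View pics/wrist7.png

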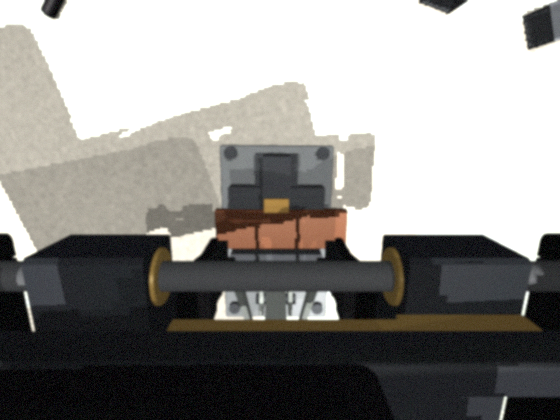

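The side view shows the bar held at (245,240) midway, the loop swinging and the lever unmoved. Continuing the arc.

Call:
jog_arm(
  motion=[-11,14,0,0,0,0,-20,27,0,0,0,0,-28,42,0,0,0,0,-33,59,0,0,0,0,-36,76,0,0,0,0,-37,94,0,0,0,0,-35,107,0,0,0,0,-35,107,0,0,0,0],
)

```text
time_s: 7.3
position: [0.4763, 0.2782, 0.0463]
tcp_rot: [[-0.05, -0.001, 0.999], [-0.999, 0.001, -0.05], [-0.001, -1.0, -0.001]]
force: [-5.1, 1.5, -0.4]
opening: 0.593
```

```bash
python3 look.py 8 side,top,wrist
python3 - <<'E'
import cv2
im=cv2.imread('pics/side8.png')[60:240,170:310]; cv2.imwrite('pics/side8c.png',cv2.resize(im,None,fx=4,fy=3.3))
E
```

```text
7.4 [0.4763 0.2783 0.0473] [[-0.05, -0.0, 0.999], [-0.999, 0.001, -0.05], [-0.001, -1.0, -0.0]] [-4.3  2.2 -0.7] 0.59
```

View pics/side8c.png

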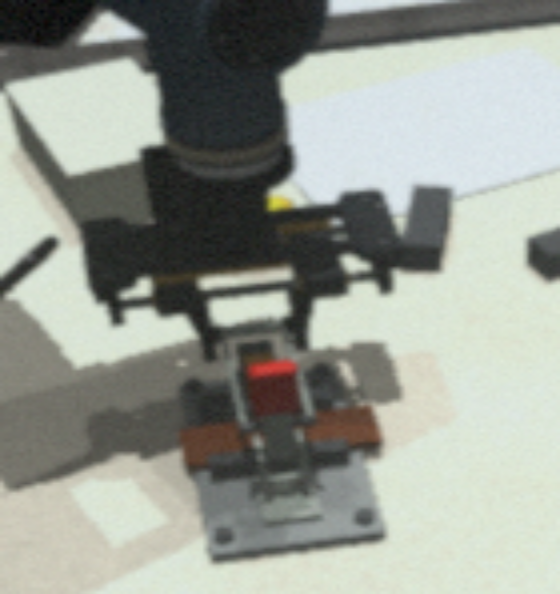

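View pics/wrist8.png

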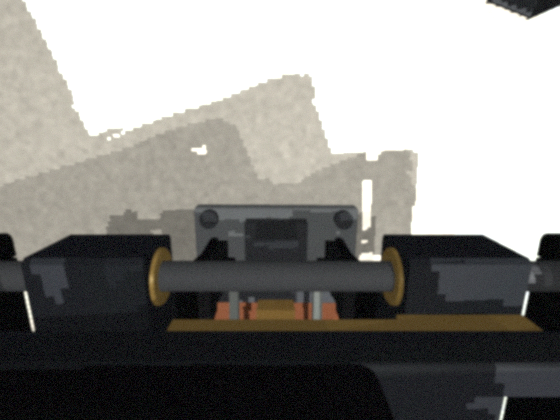

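Call:
jog_arm(
  motion=[1,8,0,0,0,0,2,13,0,0,0,0,3,15,0,0,0,0,3,15,0,0,0,0],
)

```text
time_s: 7.95
position: [0.4762, 0.2753, 0.0324]
tcp_rot: [[-0.049, 0.0, 0.999], [-0.999, 0.001, -0.049], [-0.001, -1.0, 0.0]]
force: [-4.8, 2.3, -0.8]
opening: 0.594
```

```bash
python3 look.py 9 side
python3 - <<'E'
import cv2
im=cv2.imread('pics/side9.png')[130:240,190:300]; cv2.imwrite('pics/side9c.png',cv2.resize(im,None,fx=5,fy=5,interpolation=cv2.INTER_CUBIC))
E
```

```text
7.95 [0.4762 0.2753 0.0324] [[-0.049, 0.0, 0.999], [-0.999, 0.001, -0.049], [-0.001, -1.0, 0.0]] [-4.8  2.3 -0.8] 0.594
```

View pics/side9c.png

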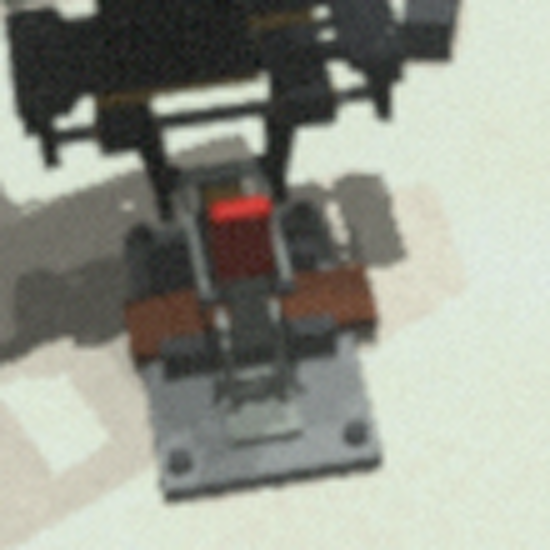

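Bar estimated at z≈0.062, no contact force yet. Releasing, then rising straight up.

Call:
jog_arm(
  motion=[0,0,0,0,0,0,0,0,0,0,0,0,0,0,0,0,0,0,0,-40,0,0,0,0,0,-90,0,0,0,0,0,-150,0,0,0,0,0,-180,0,0,0,0,0,-180,0,0,0,0],
  gripper=0.8,
)

```text
time_s: 9.0
position: [0.4788, 0.2756, 0.2155]
tcp_rot: [[-0.049, 0.008, 0.999], [-0.999, 0.003, -0.049], [-0.003, -1.0, 0.008]]
force: [0.4, 0.2, 0.6]
opening: 0.797
```

```bash
python3 look.py 10 side,top,wrist
python3 - <<'E'
import cv2,numpy as np
a=cv2.imread('pics/side10.png')[140:240,195:290]; b=cv2.imread('pics/top10.png')[175:275,165:265]
f=lambda i:cv2.resize(i,(400,400),interpolation=cv2.INTER_CUBIC); cv2.imwrite('pics/c10.png',np.hstack([f(a),f(b)]))
E
```

```text
9.1 [0.4761 0.2747 0.212 ] [[-0.049, 0.0, 0.999], [-0.999, -0.0, -0.049], [0.0, -1.0, 0.0]] [-0.1 -0.5 -0.3] 0.794
```

View pics/c10.png

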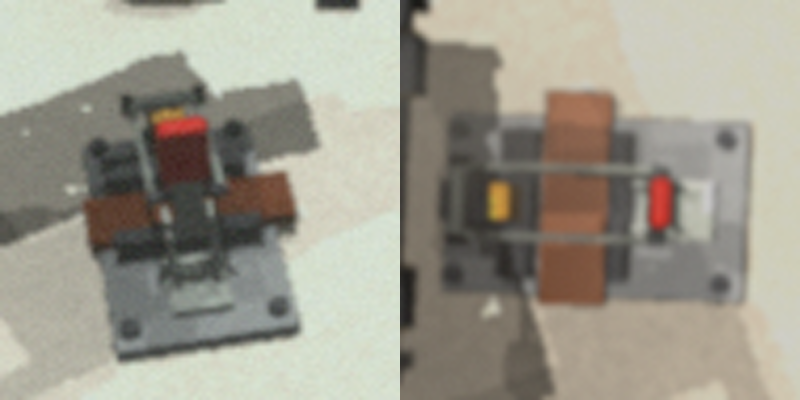

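View pics/wrist10.png

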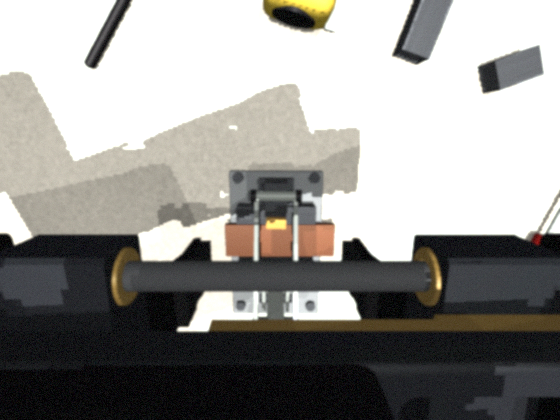

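The bar at wrist (278,197) lies behind the keeper (278,224), and the lever hasn't moved. Verifying heights and computing the press arc.

Run:
```python
from h import *
d=pickle.load(open("d10.pkl","rb"))
ey=np.array([.0488,.9988,0]); ex=np.array([.9988,-.0488,0]); o=ey*.1972
im,dep,c=d['wrist'];P=pts(dep,c)
for u,v in [(278,196),(262,197),(294,197),(257,196),(298,196),(277,205),(278,222)]:
    p=P[v,u]; print('w',u,v,p.round(4),"v",((p-o)@ey).round(4),"x",(p@ex).round(4))
for n in('top','side'):
    im,dep,c=d[n];P=pts(dep,c)
    hsv=cv2.cvtColor(im,cv2.COLOR_RGB2HSV).astype(int);H,Sa,V=hsv[...,0],hsv[...,1],hsv[...,2]
    m=((H<4)|(H>175))&(Sa>150)&(np.linalg.norm(P[...,:2]-[.47,.15],axis=-1)<.06); q=P[m]
    print(n,m.sum(),np.median(q,0).round(4),"v",np.percentile((q-o)@ey,[5,50,95]).round(4),"x",np.percentile(q@ex,[5,50,95]).round(4),"z",np.percentile(q[:,2],[5,50,95]).round(4))
```

```text
w 278 196 [0.4783 0.2762 0.0663] v 0.1021 x 0.4642
w 262 197 [0.4621 0.2761 0.0666] v 0.1011 x 0.4481
w 294 197 [0.4944 0.2743 0.066 ] v 0.1009 x 0.4804
w 257 196 [0.4571 0.2773 0.0662] v 0.1021 x 0.443
w 298 196 [0.4983 0.2759 0.0695] v 0.1027 x 0.4842
w 277 205 [0.4767 0.2647 0.0568] v 0.0905 x 0.4632
w 278 222 [0.477  0.2508 0.0725] v 0.0765 x 0.4642
top 55 [0.4689 0.1413 0.1599] v [-0.0377 -0.0332 -0.0291] x [0.4501 0.4614 0.4709] z [0.1562 0.1599 0.1632]
side 41 [0.4693 0.1407 0.1618] v [-0.0366 -0.0336 -0.0282] x [0.4507 0.4619 0.4729] z [0.1592 0.1618 0.1642]
```

The bar rests on the ledge (axis z≈0.0615), 24 mm behind the keeper face, and the lever is at ≈0.18 rad. Shutting the gripper and moving to the keeper side of the grip.

Call:
jog_arm(
  motion=[0,0,0,0,0,0,30,0,0,0,0,0,65,0,0,0,0,0,95,0,0,0,0,0,103,20,0,0,0,0,103,50,0,0,0,0,103,75,0,0,0,0,103,80,0,0,0,0,103,80,0,0,0,0],
  gripper=0,
)

```text
time_s: 10.28
position: [0.471, 0.1721, 0.1318]
tcp_rot: [[-0.049, -0.001, 0.999], [-0.999, -0.0, -0.049], [0.0, -1.0, -0.001]]
force: [-0.2, 0.3, 0.1]
opening: 0.008
```

```bash
python3 look.py 11 side,wrist
python3 - <<'E'
import cv2,numpy as np
a=cv2.imread('pics/side11.png')[110:240,180:310]; 
cv2.imwrite('pics/c11.png',cv2.resize(a,None,fx=4.5,fy=4.5,interpolation=cv2.INTER_CUBIC))
from h import *
d=pickle.load(open("d11.pkl","rb")); im,dep,c=d['side'];P=pts(dep,c)
m=(abs(P[...,0]-.468)<.03)&(P[...,1]>.13)&(P[...,1]<.21)&(P[...,2]>.125)&(P[...,2]<.2)
ey=np.array([.0488,.9988,0])
for z in np.arange(.13,.2,.01):
    q=P[m&(abs(P[...,2]-z)<.005)]
    if len(q): print(z.round(3),len(q),q.min(0).round(3),q.max(0).round(3),"v",(q@ey-.1972).min().round(4))
E
```

```text
10.325 [0.4715 0.1722 0.1324] [[-0.049, 0.0, 0.999], [-0.999, 0.0, -0.049], [-0.0, -1.0, 0.0]] [ 0.6 -0.6 -0.1] 0.001
0.13 32 [0.456 0.14  0.125] [0.484 0.146 0.135] v -0.0344
0.14 32 [0.457 0.138 0.135] [0.482 0.145 0.144] v -0.0364
0.15 51 [0.456 0.136 0.145] [0.482 0.173 0.155] v -0.0385
0.16 91 [0.456 0.136 0.155] [0.483 0.17  0.165] v -0.0387
0.17 28 [0.461 0.158 0.165] [0.481 0.168 0.174] v -0.0158
0.18 41 [0.46  0.158 0.175] [0.484 0.165 0.185] v -0.0163
0.19 55 [0.458 0.159 0.186] [0.487 0.179 0.195] v -0.0158
0.2 8 [0.461 0.159 0.195] [0.485 0.169 0.199] v -0.0159
```

View pics/c11.png

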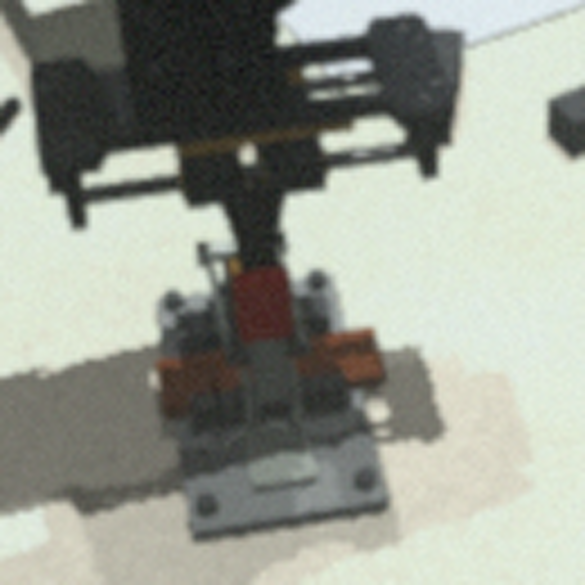

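View pics/wrist11.png

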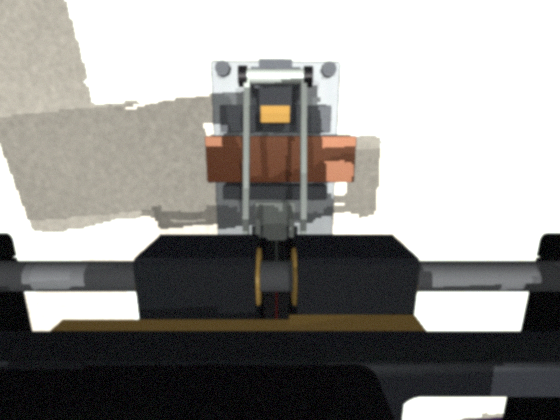

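Run:
```python
import numpy as np
for q in [.18,.3,.4,.5,.6,.7,.8,.9,1.0,1.1,1.2,1.3,1.4,1.5,1.57]:
    s=83; v=-15-s*np.sin(q)+6*np.cos(q); z=60+s*np.cos(q)+6*np.sin(q)
    print(q,"shift",round(-(v+11+2.6)),round(145-z))
for q in [1.6,1.65,1.7,1.75,1.8]:
    s=75; v=-15-s*np.sin(q)+6*np.cos(q); z=60+s*np.cos(q)+6*np.sin(q)
    print(q,"+v corner s=75 shift",round(-(v-11+2.6)),round(145-z))
```

```text
0.18 shift 10 2
0.3 shift 20 4
0.4 shift 28 6
0.5 shift 36 9
0.6 shift 43 13
0.7 shift 50 18
0.8 shift 57 23
0.9 shift 63 29
1.0 shift 68 35
1.1 shift 73 42
1.2 shift 77 49
1.3 shift 80 57
1.4 shift 82 65
1.5 shift 84 73
1.57 shift 84 79
1.6 +v corner s=75 shift 99 81
1.65 +v corner s=75 shift 99 85
1.7 +v corner s=75 shift 99 89
1.75 +v corner s=75 shift 98 92
1.8 +v corner s=75 shift 98 96
```

Call:
jog_arm(
  motion=[10,2,0,0,0,0,15,3,0,0,0,0,20,4,0,0,0,0,28,6,0,0,0,0,36,9,0,0,0,0,43,13,0,0,0,0,50,18,0,0,0,0,57,23,0,0,0,0,63,29,0,0,0,0,63,29,0,0,0,0],
)

```text
time_s: 11.62
position: [0.4672, 0.1085, 0.1025]
tcp_rot: [[-0.049, -0.002, 0.999], [-0.999, -0.0, -0.049], [0.001, -1.0, -0.002]]
force: [0.7, 0.9, 0.7]
opening: 0.008
```

```bash
python3 look.py 12 side,wrist
python3 - <<'E'
import cv2,numpy as np
a=cv2.imread('pics/side12.png')[110:240,180:310]; 
cv2.imwrite('pics/c12.png',cv2.resize(a,None,fx=4.5,fy=4.5,interpolation=cv2.INTER_CUBIC))
E
```

```text
11.675 [0.4668 0.1087 0.1026] [[-0.049, -0.003, 0.999], [-0.999, -0.0, -0.049], [0.001, -1.0, -0.003]] [-0.8 -0.4  0.3] 0.007
```

View pics/c12.png

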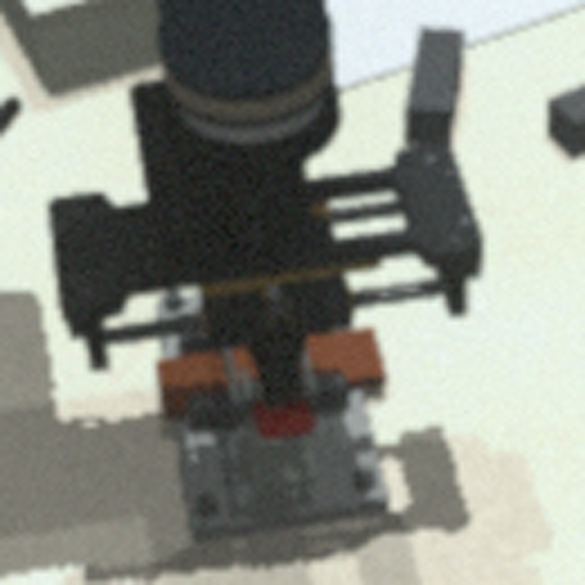

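View pics/wrist12.png

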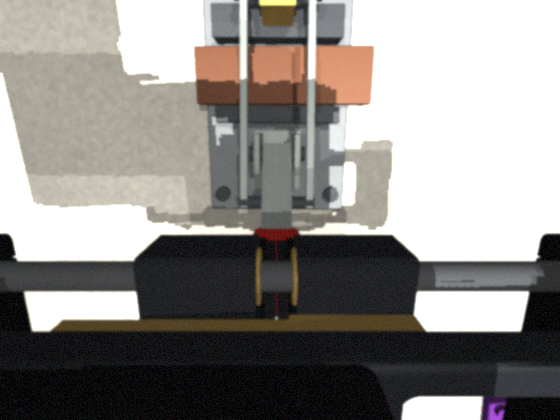

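The lever has followed the finger (red grip at side (285,417)). I check its angle and where the bar is in the other views.

```bash
python3 look.py 13 top
python3 - <<'E'
from h import *
ey=np.array([.0488,.9988,0]); ex=np.array([.9988,-.0488,0])
d=pickle.load(open("d12.pkl","rb"))
for n in('side','wrist'):
    im,dep,c=d[n];P=pts(dep,c)
    hsv=cv2.cvtColor(im,cv2.COLOR_RGB2HSV).astype(int);H,Sa,V=hsv[...,0],hsv[...,1],hsv[...,2]
    m=((H<4)|(H>175))&(Sa>150)&(np.linalg.norm(P[...,:2]-[.465,.10],axis=-1)<.06)&(P[...,2]>.03); q=P[m]; v=q@ey-.1972
    i=np.argsort(v)[::max(1,len(v)//12)]; print(n,m.sum(),[(round(a*1000),round(b*1000)) for a,b in zip(v[i],q[i,2])])
    m=(P[...,2]>.055)&(P[...,2]<.08)&(abs(P@ey-.1972-.09)<.03)&(abs(P@ex-.462)<.04); print('bar zone',m.sum())
a=cv2.imread('pics/top13.png')[175:275,165:265]; cv2.imwrite('pics/c13.png',cv2.resize(a,None,fx=5,fy=5,interpolation=cv2.INTER_CUBIC))
E
```

```text
11.725 [0.4666 0.1088 0.1027] [[-0.049, -0.003, 0.999], [-0.999, -0.0, -0.049], [0.001, -1.0, -0.003]] [-0.4  0.3  0.2] 0.005
side 2 [(-94, 125), (-92, 125)]
bar zone 0
wrist 734 [(-91, 125), (-59, 101), (-58, 101), (-57, 101), (-56, 100), (-56, 99), (-55, 128), (-42, 235), (-41, 235), (-40, 229), (-39, 233), (-39, 230), (-28, 189)]
bar zone 963
```

View pics/c13.png

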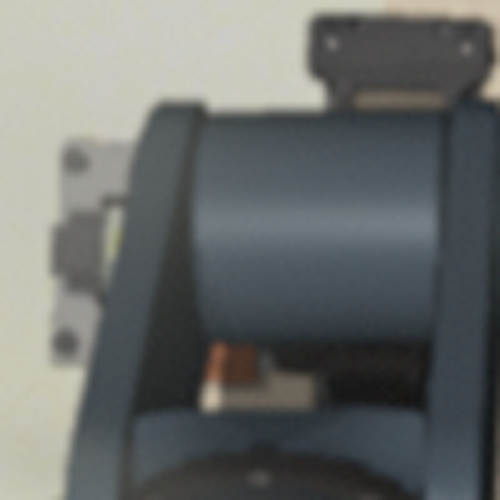

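Run:
```python
from h import *
ey=np.array([.0488,.9988,0])
d=pickle.load(open("d12.pkl","rb")); im,dep,c=d['wrist'];P=pts(dep,c)
for u in (243,311):
    L=[]
    for v in range(2,160,3):
        w=P[v,u-4:u+5]; p=w[np.argmax(w[:,2])]; L.append((p@ey-.1972,p[2]))
    L=np.array(L); k=np.polyfit(L[:,0],L[:,1],1); r=abs(np.polyval(k,L[:,0])-L[:,1]); k=np.polyfit(*L[r<.004].T,1)
    print(u,(r<.004).mean(),"v range",L[:,0].min(),L[:,0].max(),"slope",k[0],"z at v=82mm",np.polyval(k,.082),"z at -43",np.polyval(k,-.043))
```

```text
243 0.2830188679245283 v range -0.015414310244045715 0.07207879906069975 slope -0.1604836848671489 z at v=82mm 0.06637267440675201 z at -43 0.08643313501514563
311 0.5471698113207547 v range -0.015425422888621115 0.07194261429073856 slope -0.17011151797108964 z at v=82mm 0.06587756477767687 z at -43 0.08714150452406308
```

Lever measures 0.91 rad. The loop arms extrapolate to a surface height of ≈66 mm at the bar, the resting height, so the bar is still low behind the hook. Continuing.

Call:
jog_arm(
  motion=[3,3,0,0,0,0,5,6,0,0,0,0,8,10,0,0,0,0,10,13,0,0,0,0,12,17,0,0,0,0,14,20,0,0,0,0,16,24,0,0,0,0,17,28,0,0,0,0,18,32,0,0,0,0,19,36,0,0,0,0,19,36,0,0,0,0],
)

```text
time_s: 13.15
position: [0.4675, 0.0898, 0.0669]
tcp_rot: [[-0.049, 0.001, 0.999], [-0.999, -0.0, -0.049], [0.0, -1.0, 0.001]]
force: [-0.4, 0.5, -0.3]
opening: 0.005
```

```bash
python3 look.py 14 side,wrist
python3 - <<'E'
from h import *
a=cv2.imread('pics/side14.png')[110:240,180:310]; 
cv2.imwrite('pics/c14.png',cv2.resize(a,None,fx=4.5,fy=4.5,interpolation=cv2.INTER_CUBIC))
E
```

```text
13.2 [0.4676 0.0899 0.067 ] [[-0.049, 0.001, 0.999], [-0.999, -0.0, -0.049], [0.0, -1.0, 0.001]] [-0.2  0.4  0.5] 0.007
```

View pics/c14.png

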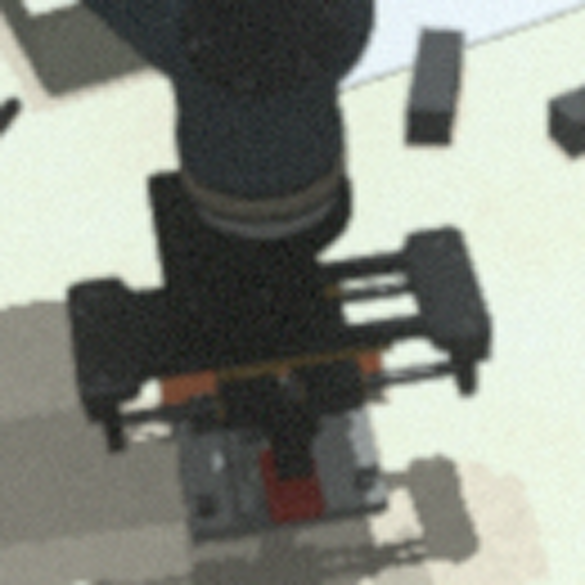

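View pics/wrist14.png

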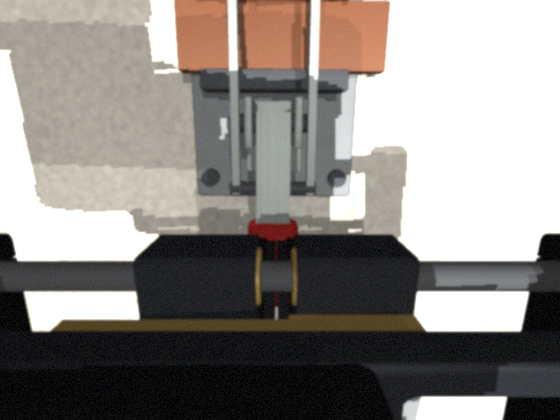

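```bash
cat > lev.py <<'E'
import sys
from h import *
ey=np.array([.0488,.9988,0]); ex=np.array([.9988,-.0488,0])
d=pickle.load(open(f"d{sys.argv[1]}.pkl","rb")); im,dep,c=d['wrist'];P=pts(dep,c)
V=P@ey-.1972; X=P@ex-.462
m=(abs(X)<.006)&(V<-.02)&(V>-.075)&(P[...,2]>.04)&(P[...,2]<.13); m[235:]=0
v,z=V[m],P[...,2][m]; k=np.polyfit(v,z,1); r=abs(np.polyval(k,v)-z); k=np.polyfit(v[r<.003],z[r<.003],1); print("lever face slope deg",np.degrees(np.arctan(k[0])),"q",np.pi/2-np.arctan(k[0]),"z at v=-60",np.polyval(k,-.06),m.sum())
for s in(-1,1):
    m=(abs(X-s*.0195)<.006)&(V>-.04)&(V<.09)&(P[...,2]>.045)&(P[...,2]<.1)
    v,z=V[m],P[...,2][m]; 
    for _ in range(6):
        k=np.polyfit(v,z,1); g=(z-np.polyval(k,v))>-.003; v,z=v[g],z[g]
    print("arm",len(v),v.min().round(3),v.max().round(3),"z at 82",np.polyval(k,.082).round(4),"at -40",np.polyval(k,-.04).round(4))
E
python3 lev.py 12; python3 lev.py 14
```

```text
lever face slope deg -36.55592986253946 q 2.208817664024328 z at v=-60 0.10158327392189911 1402
arm 1501 -0.04 0.074 z at 82 0.0649 at -40 0.0853
arm 1471 -0.04 0.074 z at 82 0.065 at -40 0.0851
lever face slope deg -8.22007399235326 q 1.714263682719016 z at v=-60 0.07300758615715759 2193
arm 1741 -0.04 0.043 z at 82 0.0654 at -40 0.0694
arm 1624 -0.04 0.043 z at 82 0.0654 at -40 0.0692
```

Lever is at 1.43 rad, as planned, with the bar end of the loop still at 65 mm. Pressing through dead centre.

Call:
jog_arm(
  motion=[2,4,0,0,0,0,4,8,0,0,0,0,6,11,0,0,0,0,8,14,0,0,0,0,9,17,0,0,0,0,10,20,0,0,0,0,11,23,0,0,0,0,11,26,0,0,0,0,11,26,0,0,0,0],
)

```text
time_s: 14.38
position: [0.4665, 0.079, 0.0425]
tcp_rot: [[-0.049, 0.0, 0.999], [-0.999, -0.0, -0.049], [0.0, -1.0, 0.0]]
force: [-2.1, -0.1, 15.9]
opening: 0.003
```

```bash
python3 look.py 15 side,wrist && python3 lev.py 15
```

```text
14.425 [0.4665 0.079  0.0425] [[-0.049, 0.0, 0.999], [-0.999, -0.0, -0.049], [0.0, -1.0, 0.0]] [-2.3 -0.2 15.5] 0.007
lever face slope deg 9.77140785335358 q 1.4002530871986454 z at v=-60 0.058432390775502115 2810
arm 974 -0.027 0.025 z at 82 0.0511 at -40 0.0718
arm 1668 -0.04 0.025 z at 82 0.0652 at -40 0.0611
```

View pics/wrist15.png

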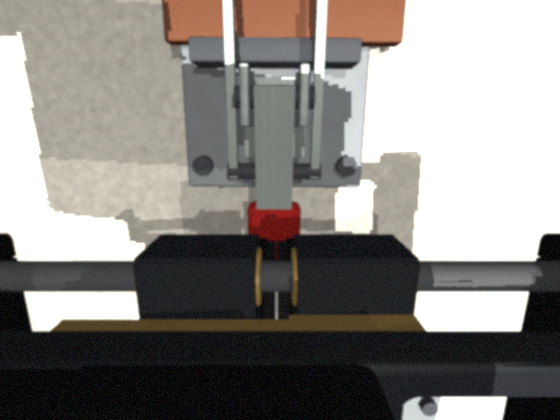

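Lever is at ≈1.74 rad with 16 N reaction, so practically on its stop. A little further press to confirm, then lift off.

Call:
jog_arm(
  motion=[0,2,0,0,0,0,0,3,0,0,0,0,0,3,0,0,0,0],
)

```text
time_s: 14.85
position: [0.4665, 0.079, 0.0418]
tcp_rot: [[-0.048, 0.002, 0.999], [-0.999, -0.0, -0.048], [0.0, -1.0, 0.002]]
force: [-5.4, -0.9, 37.6]
opening: 0.004
```

```bash
python3 look.py 16 wrist && python3 lev.py 16
```

```text
14.85 [0.4665 0.079  0.0418] [[-0.048, 0.002, 0.999], [-0.999, -0.0, -0.048], [0.0, -1.0, 0.002]] [-5.4 -0.9 37.6] 0.004
lever face slope deg 9.91767091983743 q 1.3977003151144387 z at v=-60 0.058314911939724115 2824
arm 984 -0.027 0.025 z at 82 0.0512 at -40 0.0718
arm 1672 -0.04 0.025 z at 82 0.0652 at -40 0.061
```

Stiff stop: force jumped to 38 N with under 1 mm of motion. Lifting straight up and away.

Call:
jog_arm(
  motion=[0,-10,0,0,0,0,0,-40,0,0,0,0,0,-90,0,0,0,0,0,-150,0,0,0,0,0,-210,0,0,0,0,0,-250,0,0,0,0,0,-250,0,0,0,0,0,-250,0,0,0,0],
)

```text
time_s: 15.9
position: [0.4655, 0.0791, 0.2871]
tcp_rot: [[-0.049, -0.003, 0.999], [-0.999, -0.0, -0.049], [0.0, -1.0, -0.003]]
force: [-0.2, 0.3, -0.1]
opening: 0.002
```

```bash
python3 look.py 17 side,wrist,top && python3 lev.py 17
python3 - <<'E'
from h import *
a=cv2.imread('pics/side17.png')[140:240,195:290]; b=cv2.imread('pics/wrist17.png')[0:230,190:370]
f=lambda i:cv2.resize(i,(400,500),interpolation=cv2.INTER_CUBIC); cv2.imwrite('pics/c17.png',np.hstack([f(a),f(b)]))
E
```

```text
16.0 [0.4652 0.0791 0.2863] [[-0.049, -0.005, 0.999], [-0.999, 0.0, -0.049], [0.0, -1.0, -0.005]] [-0.6  0.2 -0.2] 0.0
lever face slope deg 9.894481988958736 q 1.3981050383082894 z at v=-60 0.058409524063451686 459
arm 537 -0.04 0.084 z at 82 0.0665 at -40 0.0616
arm 517 -0.04 0.083 z at 82 0.0668 at -40 0.0605
```

View pics/c17.png

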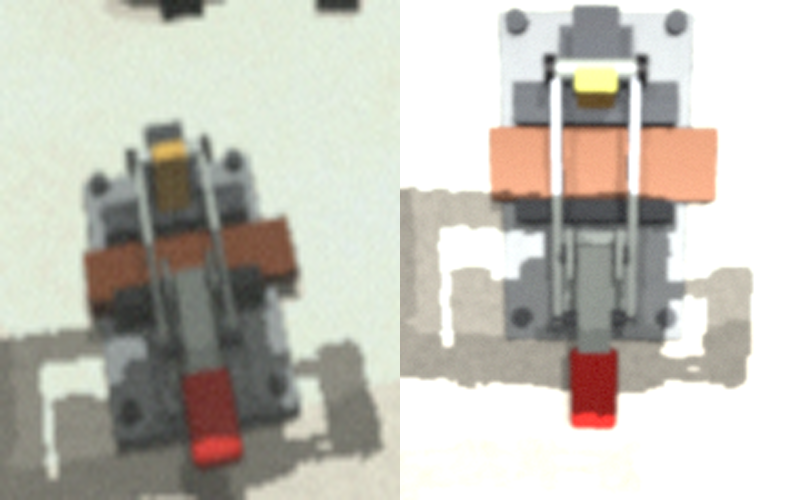

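View pics/side17.png

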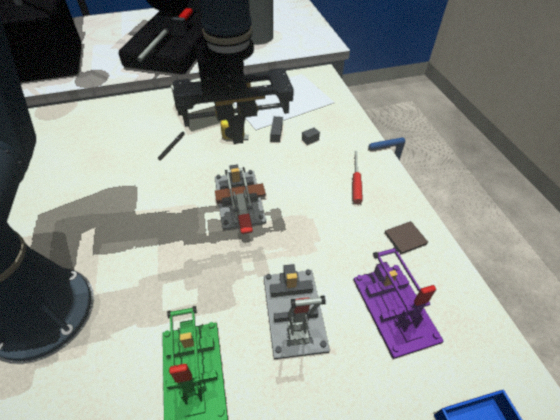

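The crop shows the lever down past level, the bar tight behind the keeper, the plate seated, and the spare fixture untouched at side (295,310). One check of the jaw draw, then hand in.

Run:
```python
from h import *
ey=np.array([.0488,.9988,0])
for k,n in [(1,'wrist'),(10,'wrist'),(17,'wrist')]:
    d=pickle.load(open(f"d{k}.pkl","rb")); im,dep,c=d[n];P=pts(dep,c);V=P@ey-.1972
    hsv=cv2.cvtColor(im,cv2.COLOR_RGB2HSV).astype(int);H,S=hsv[...,0],hsv[...,1]
    m=(H>12)&(H<36)&(S>100)&(P[...,2]>.067)&(P[...,2]<.078)&(abs(V-.074)<.02)&(abs(P[...,0]-.475)<.02)
    m2=(H>4)&(H<12)&(S>90)&(abs(P[...,2]-.022)<.005)&(abs(V-.02)<.05)
    print(k,m.sum(),"keeper top v",np.percentile(V[m],[10,50,90]).round(4) if m.sum() else '',"plate",np.median(P[m2],0).round(4))
from rig import bot
bot.hand_in()
```

```text
1 180 keeper top v [0.0705 0.0749 0.0792] plate [0.477  0.2135 0.0234]
10 225 keeper top v [0.0712 0.0757 0.0807] plate [0.4779 0.2133 0.0236]
17 194 keeper top v [0.0651 0.069  0.0732] plate [0.4773 0.2127 0.0234]
the job is handed in; nothing more can be done
```

The plate is clamped: the loop is hooked behind the keeper and the lever is down on its stop. I handed the job in at about 16 s. I gripped the loop's bar by its end caps, swung it over and let it drop behind the keeper. Then I pushed the lever over centre with the closed fingertips and lifted clear.

Last checks before handing in:
- **Lever:** it sits at about 1.74 rad. When I pressed further, the force rose to 38 N with under 1 mm of movement, and the angle stayed the same after I lifted off.
- **Jaw and bar:** the bar is tight behind the keeper. The keeper moved about 6 mm toward the lever, against the 5 mm expected, which is within camera error.
- **Plate and spare fixture:** the plate moved less than 1 mm. The spare fixture and the green and purple look-alikes look untouched.

One thing disagreed with the description: the real fingertips ended about 35 mm short of where the stated tool centre point put them. My first close therefore went shut just above the bar without touching it. I spotted this in the side camera and by that empty close, and corrected for it in every move after that.

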